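# Hook the bearing basket out of the parts-washing bath

### The arm

A 6-joint arm with a two-finger parallel gripper is mounted at the origin on the work surface. World frame = base frame: x ahead of the robot, y to its left, z up, the work surface at z = 0. Lengths are in mm, angles in rad, forces in N, time in s.
With the tool pointing down it reaches from about 300 to 775 mm from the base axis. Payload 14.6 kg.
Tool frame: the origin (TCP) lies on the centre line of the jaws, within the pads' length; the fingertips stand 19 mm ahead of it and the grasp point (between the pads) is the TCP (bot.tip_reach is the distance from the TCP to the fingertips, in mm); y points along the fingers, x is the direction in which the jaws open and shut, and the axes are right-handed (so a half turn about y gives the same grasp; the last joint's range is limited). The gripper opens to 85 mm and grips with 20 to 120 N. Pads are 22 mm wide; open, the fingers measure 114 mm over their backs; the gripper's body (76 mm by 85 mm) begins 54 mm behind the grasp point. The pads swing forward as they close: fully open they stand 13 mm farther back than shut.
Start: joints at [1.079, 0.3, 1.521, -0, 1.321, -0.067], TCP at [226.673, 501.108, 250.281] pointing down, gripper open.
Joint ranges: [-3.03, 3.03], [-0.79, 2.21], [0.23, 2.52], [-1.04, 4.18], [0, 3.07], [-2.55, 2.55]. Speed limits (rad/s): [2.22, 2.22, 2.57, 3.14, 3.14, 3.14].

### API

Orientations are given as a unit quaternion [w, x, y, z].
In Python, from rig import bot gives the robot as it stands. Calls block until the motion is done:
- bot.move_to(position, orientation): joint-space move of the TCP to a pose.
- bot.servo_line(position, attitude=None, speed=150, until_force=None): straight line of the TCP; attitude=None keeps the orientation; speed is the mean speed in mm/s. With until_force (N) it stops when the force on the tool has changed by that much, and returns True; else False.
- bot.move_joints(angles): joint-space move.
- bot.move_gripper(opening, grip_force=None): finger opening in mm; grip_force is the grip in N (None keeps the last); returns when the fingers have stopped.
- bot.dwell(seconds).
- bot.ik(position, orientation): joint angles nearest the present ones, or None.
- bot.read_state(): the state.
- bot.read_camera(name): name is "scene" or "top" or "wrist"; returns a dict with "image" (384x512x3 uint8, blue, green, red), "depth" (384x512 float32, mm along the optical axis (not along the pixel's ray), 0 where there is no reading), "fovy" (degrees; the focal length in pixels is half the picture's height over the tangent of half this angle, whatever the lens; pixels are square), "cx", "cy" (the principal point, pixels), "eye" and "attitude" of the camera in the world; the wrist camera has in their place "mount" (4x4, takes a point from camera to tool coordinates, whose origin is the TCP and whose axes are the tool frame's). Camera axes: x right, y down, z forward; pixel columns grow to the right and rows downward; lengths in mm; the calibration is good to about 2 mm. A picture is of the moment at which its call begins: read the wrist's pose just before it.
A pose or a line that the arm cannot do raises bot.MotionError and nothing moves.
- bot.finish_job(): hands the job in, once; it reports no verdict.
The state is a dict: "clock": time; "joint_positions": joint angles; "qvel": joint speeds; "effort": joint torques, N m; "ee_pos": TCP position; "tool_rot": TCP orientation; "ft_force": force on the tool from outside, world axes, zero at the start; "moment": the same for the moment, N m; "grip_width": finger opening in mm.
Only numpy, scipy, OpenCV 4.12 (cv2) and the standard library are available. Lean on these libraries where they do the work, as an engineer would, in place of code of your own. Each camera call takes 0.05 s, during which the arm holds its last target.

### The job

Take the hook rod from its bracket and use it to lift the basket with the ring bearing out of the drained washing bath, keeping the basket upright and touching it with the rod only, and set it down on the floor of the drain tray without dropping it. Then unhook the rod and hang it back in its bracket as it was; leave the other basket alone where it hangs.

Things in the scene. Friction and masses are not known exactly. Their poses are not given: they have to be found in the camera images.
- rod: Hook rod, upright, hook down. Sizes in mm. Origin: stem axis at the hook's lowest level; +x is where the hook points. 7 thick: hook floor top z 7, gap stem to tip 19, tip at x 26, its top z 22. Collar 48 square, underside z 105; wooden handle 18 square, z 109 to 164. Hangs by its collar on a fixed bracket: two plates along x, tops 115 above table, 24 slot open upward; lift straight up 110 to clear.
- basket: Holds a loose ball bearing (ring, open bore, 53 mm wide). Sizes in mm. Pan 68 wide; origin: centre of underside, z up. Rigid 6 thick wire arch across it in its y-z plane, peak underside z 62; bearing top z 18. Pegs along +-y, out to 47, z 30, hang on rails in a bath well; lifts straight up. Well is centred on it: inside 112 (x) by 104 (y), rim z 118. The hook enters under the arch along x.
- other_basket: Bystander: same basket, but holding a solid stepped coupling (no bore; 50 mm flange, 22 mm boss, 34 mm high). Hangs the same way in the neighbouring well, 108 mm away along y; either basket can be in either well. The fixed steel bath has two wells side by side along y, walls 4 mm, rim 130 mm above the table. Origin: centre of its underside.
- tray: Fixed aluminium drain tray, 170 x 170 mm, 15 mm high, walls and floor 5 mm thick (floor top 5 mm above the table). Origin at the centre of its underside, z up, x and y along its sides.
Things that resemble listed ones, but are neither listed nor needed, are in the scene too. Leave any purple look-alike of the tray alone.

How it is judged:
By the outcome, as a careful person would: the job done as asked, in the order asked, and still so for the second after the job is handed in, with the robot touching nothing.
It also fails if it takes over 64 s, if anything falls off the work surface, if the arm or the gripper's body presses on something with over 40 N, if the wrist force passes 120 N, or if a joint passes its speed limit or range.

## Working session

There is one attempt and no reset: what is moved stays moved. The work goes in short steps, each a Python script; the robot and the scene stay as the last script left them, time stands still between calls to the robot, and variables do not carry over. Pictures are saved under pics/ and viewed, and the job is handed in when it is done.

```bash
ls; mkdir -p pics
cat > h.py <<'E'
import numpy as np, cv2
from rig import bot
from scipy.spatial.transform import Rotation as R
def rq(q): return R.from_quat([q[1],q[2],q[3],q[0]]).as_matrix()
def mq(m):
    q=R.from_matrix(m).as_quat(); return [q[3],q[0],q[1],q[2]]
def cam(name):
    s=bot.read_state(); c=bot.read_camera(name)
    h,w=c['depth'].shape; f=h/2/np.tan(np.radians(c['fovy'])/2)
    if 'mount' in c:
        T=np.eye(4);T[:3,:3]=rq(s['tool_rot']);T[:3,3]=s['ee_pos'];M=T@np.array(c['mount'])
    else:
        M=np.eye(4);a=np.array(c['attitude']);M[:3,:3]=a if a.shape==(3,3) else rq(a);M[:3,3]=c['eye']
    c['M']=M;c['f']=f
    v,u=np.mgrid[0:h,0:w];d=c['depth'].astype(float)
    P=np.stack([(u-c['cx'])/f*d,(v-c['cy'])/f*d,d],-1)
    c['xyz']=P@M[:3,:3].T+M[:3,3]; c['xyz'][d==0]=np.nan
    return c
def ray(c,u,v,z):
    M=c['M'];d=M[:3,:3]@np.array([(u-c['cx'])/c['f'],(v-c['cy'])/c['f'],1]);o=M[:3,3]
    return o+d*(z-o[2])/d[2]
E
python3 - <<'E'
from h import *
s=bot.read_state();print(s)
for n in ['scene','top','wrist']:
    c=cam(n);cv2.imwrite(f'pics/{n}0.png',c['image']);np.savez(f'pics/{n}0.npz',**{k:c[k] for k in('image','xyz','M','f','cx','cy','depth')})
    print(n,c['fovy'],c['cx'],c['cy'],c['M'].round(3))
E
```

```text
pics
{'clock': 0.0, 'joint_positions': array([ 1.07941240e+00,  3.00466118e-01,  1.52155521e+00, -4.02216122e-06,
        1.32070773e+00, -6.66197758e-02]), 'qvel': array([-1.50436459e-03,  8.64859488e-05, -1.04016548e-04,  2.45555436e-04,
       -7.76683555e-04,  5.38800465e-04]), 'effort': array([ 1.10764995e-03, -5.43497086e+01, -3.61802387e+01,  1.09047687e-05,
        3.94727569e-03, -1.45540821e-05]), 'ee_pos': array([226.57539129, 500.93887975, 249.73497911]), 'tool_rot': array([-0.59396395,  0.59435611,  0.38302081, -0.38372218]), 'ft_force': array([ 0.42785466,  0.63764051, -0.08068196]), 'moment': array([-0.01450064,  0.01609434, -0.00307445]), 'grip_width': 85.30761957731632}
scene 49.77401117665179 268.2673633182218 194.15472461184513 [[ 2.320000e-01  7.730000e-01 -5.900000e-01  1.197762e+03]
 [ 9.730000e-01 -1.740000e-01  1.540000e-01 -1.818590e+02]
 [ 1.700000e-02 -6.100000e-01 -7.920000e-01  9.736130e+02]
 [ 0.000000e+00  0.000000e+00  0.000000e+00  1.000000e+00]]
top 42.96593335879399 250.44563340166724 188.57056900269595 [[-1.400000e-02 -9.950000e-01  9.700000e-02  3.843860e+02]
 [-1.000000e+00  1.400000e-02 -3.000000e-03 -2.504400e+01]
 [ 2.000000e-03 -9.700000e-02 -9.950000e-01  1.331023e+03]
 [ 0.000000e+00  0.000000e+00  0.000000e+00  1.000000e+00]]
wrist 60.03319111820584 256.87902539622723 186.37576072960397 [[ 4.12000e-01  8.67000e-01  2.81000e-01  1.54232e+02]
 [ 9.11000e-01 -3.92000e-01 -1.28000e-01  5.33202e+02]
 [-0.00000e+00  3.09000e-01 -9.51000e-01  3.75046e+02]
 [ 0.00000e+00  0.00000e+00  0.00000e+00  1.00000e+00]]
```

View pics/scene0.png

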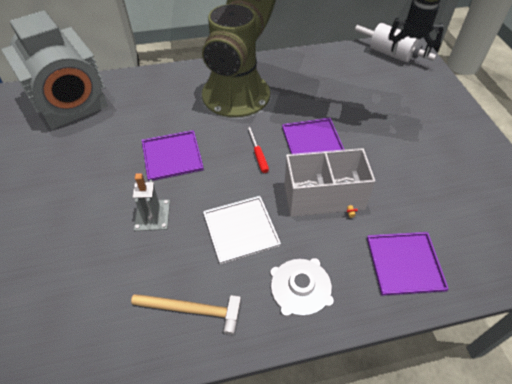

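View pics/top0.png

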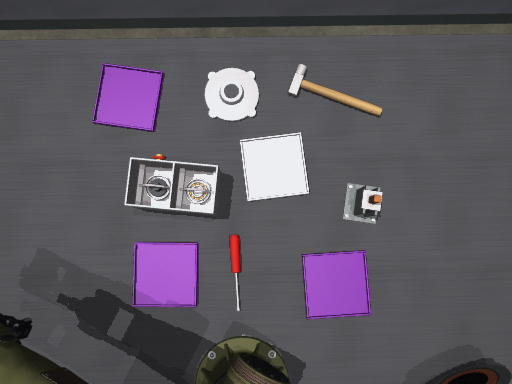

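Run:
```python
from h import *
print(rq(bot.read_state()['tool_rot']).round(3))
z=np.load('pics/top0.npz');X=z['xyz']
for n in ('top','scene'):
    X=np.load(f'pics/{n}0.npz')['xyz'];zz=X[...,2]
    im=np.clip(zz,0,255);im[np.isnan(zz)]=0
    cv2.imwrite(f'pics/{n}h.png',cv2.applyColorMap(im.astype(np.uint8),cv2.COLORMAP_JET))
```

```text
[[ 0.412 -0.    -0.911]
 [ 0.911 -0.001  0.412]
 [-0.001 -1.     0.   ]]
```

View pics/toph.png

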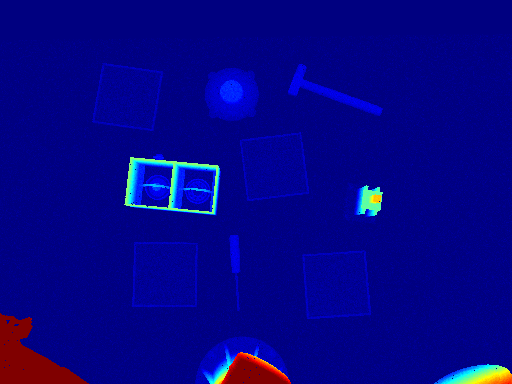

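View zooms.

The top view shows the bath at about (172,187), with wells at (155,187) and (198,190). The bracket and rod are at (370,200), and the white tray is at (275,167). Next I'll zoom in on these.

Run:
```python
import cv2,numpy as np
a=cv2.imread('pics/top0.png')
A=cv2.resize(a[150:222,118:228],None,fx=5,fy=5,interpolation=cv2.INTER_CUBIC)
B=cv2.resize(a[170:235,335:395],None,fx=5,fy=5,interpolation=cv2.INTER_CUBIC)
s=cv2.imread('pics/scene0.png')
C=cv2.resize(s[140:220,275:385],None,fx=4,fy=4,interpolation=cv2.INTER_CUBIC)
D=cv2.resize(s[160:240,110:190],None,fx=4,fy=4,interpolation=cv2.INTER_CUBIC)
o=np.zeros((700,880,3),np.uint8)
def put(i,y,x): o[y:y+i.shape[0],x:x+i.shape[1]]=i[:700-y]
put(A,0,0);put(B,0,560);put(C,370,0);put(D,370,450)
cv2.imwrite('pics/z0.png',cv2.resize(o,(750,597),interpolation=cv2.INTER_AREA))
```

```text
(no output)
```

View pics/z0.png

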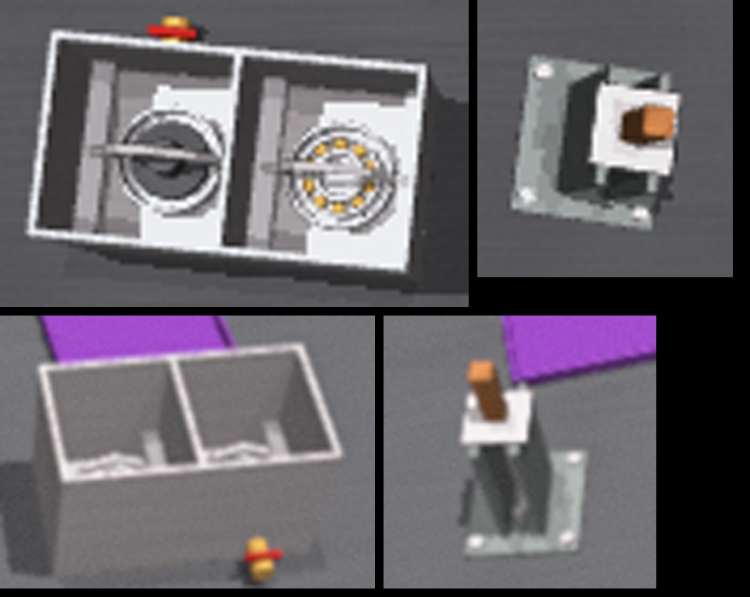

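Run:
```python
from h import *
print('tip',bot.tip_reach)
z=np.load('pics/top0.npz');X=z['xyz'];im=z['image']
def rect(P): return cv2.minAreaRect(P[:,:2].astype(np.float32))
m=np.zeros(X.shape[:2],bool);m[140:225,115:230]=1
m&=abs(X[...,2]-130)<6
print('rim z',np.median(X[m][:,2]),rect(X[m]),m.sum())
m=np.zeros(X.shape[:2],bool);m[170:235,335:395]=1
a=m&(abs(X[...,2]-119)<4)
print('collar',rect(X[a]),X[a].mean(0),a.sum())
b=m&(X[...,2]>165); print('handle',rect(X[b]),X[b].mean(0),b.sum())
a=m&(X[...,2]<12)&(im[...,1]>110);print('base',rect(X[a]),a.sum())
m=np.zeros(X.shape[:2],bool);m[120:210,230:320]=1
a=m&(X[...,2]>10)&(X[...,2]<22);print('tray rim',rect(X[a]),a.sum())
a=m&(im.min(-1)>150);print('tray white',rect(X[a]),a.sum())
z=np.load('pics/scene0.npz');X=z['xyz']
print('scene bracket')
for v in range(182,226,3):
    print(v,[tuple(X[v,u].round().astype(int)) for u in range(140,160,2)])
```

```text
tip 19.0
rim z 130.11585682450777 ((514.09521484375, 167.5515899658203), (220.7120819091797, 120.476806640625), 83.76326751708984) 602
collar ((470.8018798828125, -330.2833251953125), (48.93352127075195, 68.234130859375), 79.79942321777344) [ 469.57393197 -327.30095712  119.30555804] 269
handle ((470.2967529296875, -328.91107177734375), (17.664636611938477, 17.74852180480957), 73.11190032958984) [ 470.31828758 -328.49070478  173.83254759] 61
base ((470.1048889160156, -334.37188720703125), (99.39738464355469, 100.91880798339844), 80.32620239257812) 498
tray rim ((601.399658203125, -81.84039306640625), (228.1410369873047, 188.19256591796875), 6.456571578979492) 665
tray white ((559.4329223632812, -39.837310791015625), (289.664306640625, 128.19821166992188), 47.83482360839844) 3726
scene bracket
182 [(np.int64(482), np.int64(-330), np.int64(158)), (np.int64(484), np.int64(-325), np.int64(159)), (np.int64(475), np.int64(-322), np.int64(148)), (np.int64(348), np.int64(-342), np.int64(1)), (np.int64(345), np.int64(-336), np.int64(-3)), (np.int64(448), np.int64(-313), np.int64(113)), (np.in
[... 6138 characters left out ...]
, (np.int64(496), np.int64(-338), np.int64(6)), (np.int64(495), np.int64(-333), np.int64(2)), (np.int64(510), np.int64(-325), np.int64(22)), (np.int64(512), np.int64(-319), np.int64(22)), (np.int64(501), np.int64(-316), np.int64(5))]
224 [(np.int64(500), np.int64(-366), np.int64(6)), (np.int64(501), np.int64(-360), np.int64(4)), (np.int64(506), np.int64(-354), np.int64(10)), (np.int64(508), np.int64(-348), np.int64(12)), (np.int64(506), np.int64(-344), np.int64(6)), (np.int64(504), np.int64(-339), np.int64(3)), (np.int64(504), np.int64(-334), np.int64(1)), (np.int64(506), np.int64(-328), np.int64(2)), (np.int64(511), np.int64(-322), np.int64(7)), (np.int64(513), np.int64(-317), np.int64(8))]
```

```bash
cat >> h.py <<'E'
def tq(yaw_deg):  # tool x along yaw, y down
    a=np.radians(yaw_deg);x=np.array([np.cos(a),np.sin(a),0]);y=np.array([0,0,-1.]);return mq(np.column_stack([x,y,np.cross(x,y)]))
def save(n,c):
    cv2.imwrite(f'pics/{n}.png',c['image']);np.savez(f'pics/{n}.npz',**{k:c[k] for k in('image','xyz','M','f','cx','cy','depth')})
E
python3 - <<'E'
from h import *
def go(p,y):
    bot.move_to(p,tq(y));s=bot.read_state();print(s['clock'],s['ee_pos'].round(1),s['joint_positions'].round(2))
for p,y in [((508,114,330),-6),((508,114,180),-6),((560,-40,300),-6),((470,-330,260),-9),((470,-330,147),-9)]:
    q=bot.ik(p,tq(y));print(p,None if q is None else np.round(q,2))
go((508,114,330),-6);save('wb',cam('wrist'))
go((470,-330,310),-9);save('wr',cam('wrist'))
E
```

```text
(508, 114, 330) [ 0.15  0.18  1.48 -0.    1.48  0.26]
(508, 114, 180) [ 0.15  0.31  1.69 -0.    1.15  0.26]
(560, -40, 300) [-0.14  0.29  1.41 -0.    1.43 -0.03]
(470, -330, 260) [-0.68  0.35  1.44 -0.    1.36 -0.52]
(470, -330, 147) [-0.68  0.46  1.56 -0.    1.13 -0.52]
1.9167 [507.8 114.7 329.8] [0.15 0.18 1.48 0.   1.48 0.25]
3.6 [ 470.5 -329.2  310.1] [-0.67  0.32  1.36  0.    1.46 -0.52]
```

View pics/wb.png

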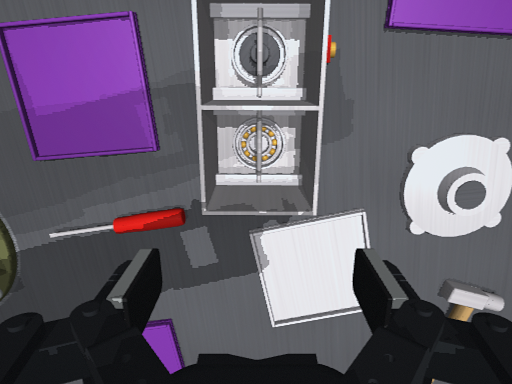

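View pics/wr.png

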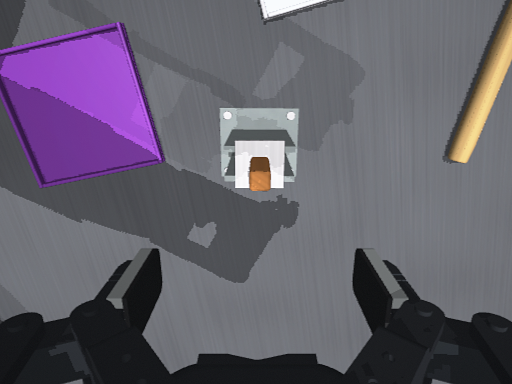

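Wrist view wb shows the bearing basket (orange balls) in the lower well at (258,143), the coupling basket at (258,52), and the tray around (312,268). In wr, the handle top is at (260,182), the white collar at (260,163), and the base plate at (259,145).

```bash
cat > meas.py <<'E'
from h import *
def fit(z,mask,h):
    cs,_=cv2.findContours(mask.astype(np.uint8),0,cv2.CHAIN_APPROX_NONE);k=max(cs,key=cv2.contourArea).reshape(-1,2)
    P=np.array([ray(z,u,v,h)[:2] for u,v in k],np.float32)
    r=cv2.minAreaRect(P);return tuple(np.round(np.ravel([*r[0],*r[1],r[2]]),1))
def box(X,u0,u1,v0,v1):
    m=np.zeros(X.shape[:2],bool);m[v0:v1,u0:u1]=1;return m
def rc(P):
    r=cv2.minAreaRect(P[:,:2].astype(np.float32));return np.round(np.ravel([*r[0],*r[1],r[2]]),1)
E
python3 - <<'E'
from meas import *
z=np.load('pics/wr.npz');X=z['xyz'];im=z['image'].astype(int);hsv=cv2.cvtColor(z['image'],cv2.COLOR_BGR2HSV)
b=box(X,210,310,100,200)
hm=b&(hsv[...,1]>120)&(hsv[...,0]<25)
top=hm&(X[...,2]>165);print('handle top',rc(X[top]),np.nanmedian(X[top],0).round(1),fit(z,top,174))
w=b&(im.min(-1)>200);w=w&(X[...,2]>112)&(X[...,2]<123);print('collar',rc(X[w]),np.nanmedian(X[w],0).round(1)); 
w2=w|hm; print('collar+handle ray',fit(z,w,119))
base=b&(X[...,2]<15)&(im.mean(-1)>110);print('base',rc(X[base]),np.nanmedian(X[base][:,2]))
cv2.imwrite('pics/zr.png',cv2.resize(z['image'][95:205,200:320],None,fx=5,fy=5,interpolation=cv2.INTER_CUBIC))
z=np.load('pics/wb.npz');X=z['xyz'];im=z['image'].astype(int)
m=box(X,185,335,0,225)&(abs(X[...,2]-130)<5);print('rim',rc(X[m]),np.median(X[m][:,2]))
P=X[m][:,:2]
# lower well: end wall
m=box(X,205,315,105,210)
a=m&(X[...,2]>55)&(X[...,2]<95);print('arch',rc(X[a]),np.median(X[a],0).round(1),a.sum())
top=m&(X[...,2]>70)&(X[...,2]<90);print('archtop',X[top].mean(0),rc(X[top]),np.percentile(X[top][:,2],[5,50,95]))
t=box(X,240,380,200,335)&(im.min(-1)>170)&(X[...,2]<25);print('tray',fit(z,t,10),rc(X[t]))
z=np.load('pics/top0.npz');X=z['xyz'];im=z['image'].astype(int)
t=box(X,230,320,120,210)&(im.min(-1)>150)&(X[...,2]<25);t=cv2.morphologyEx(t.astype(np.uint8),2,np.ones((3,3)));print('tray top',fit(z,t,10))
cv2.imwrite('pics/zb.png',cv2.resize(np.load('pics/wb.npz')['image'][90:225,190:330],None,fx=4,fy=4,interpolation=cv2.INTER_CUBIC))
E
```

```text
handle top [ 472.8 -330.1   17.2   16.5   81.4] [ 472.6 -328.6  175.3] (np.float64(472.9), np.float64(-329.3), np.float64(18.9), np.float64(16.3), np.float64(80.7))
collar [ 472.5 -330.5   46.7   48.1   80.9] [ 474.1 -323.6  120.7]
collar+handle ray (np.float64(472.3), np.float64(-330.8), np.float64(46.4), np.float64(47.9), np.float64(81.1))
base [ 474.4 -345.3  132.1  137.5   78.7] 4.273723401359632
rim [514.3 157.7 202.2 120.5  83.9] 131.45857801425024
arch [509.2 110.9 101.1 112.8  83.9] [509.2  70.5  76.1] 2152
archtop [507.18102388  90.7791421   79.4810668 ] [509.1 110.7 100.5 112.7  83.9] [71.0093724  79.08663846 88.51405227]
tray (np.float64(576.3), np.float64(-98.1), np.float64(171.7), np.float64(171.5), np.float64(6.3)) [576.7 -87.  173.2 183.9   6.1]
tray top (np.float64(571.3), np.float64(-94.7), np.float64(162.9), np.float64(169.3), np.float64(6.3))
```

View pics/zr.png

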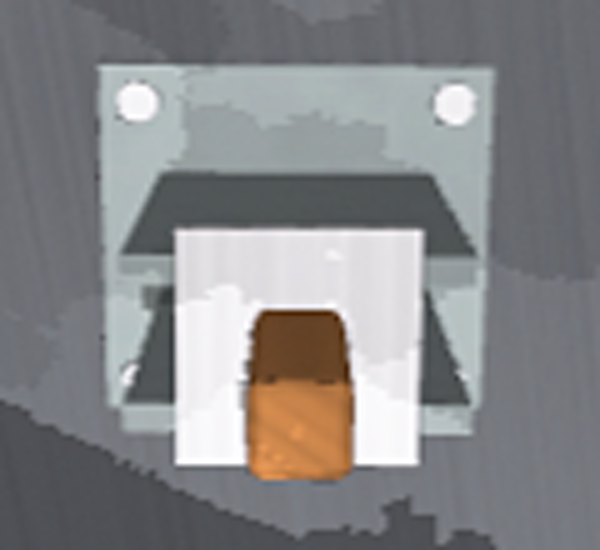

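View pics/zb.png

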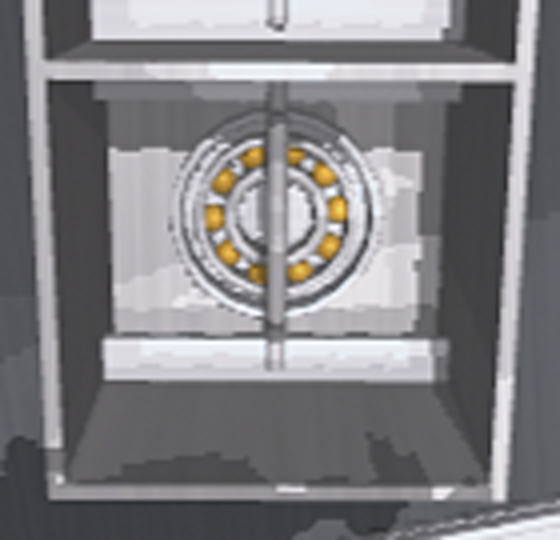

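Run:
```python
from h import *
q=tq(-9)
bot.servo_line((472,-330,250),attitude=q,speed=150)
bot.servo_line((472,-330,147),speed=120)
s=bot.read_state();print(s['clock'],s['ee_pos'].round(2),s['ft_force'].round(1))
bot.move_gripper(14,grip_force=80)
s=bot.read_state();print(s['clock'],s['ee_pos'].round(2),s['ft_force'].round(1),s['grip_width'])
bot.servo_line((472,-330,152),speed=30)
bot.servo_line((472,-330,275),speed=120)
s=bot.read_state();print(s['clock'],s['ee_pos'].round(2),s['ft_force'].round(1),s['grip_width'])
for n in('scene','wrist'): save('l'+n,cam(n))
o=np.zeros((384,720,3),np.uint8);o[:,:256]=cv2.imread('pics/lwrist.png')[:,128:384]
o[:,260:]=cv2.resize(cv2.imread('pics/lscene.png')[120:235,90:228],(460,384));cv2.imwrite('pics/l.png',o)
```

```text
5.2083 [ 472.3  -330.26  147.89] [-0.9  0.8  0.9]
5.8417 [ 472.14 -330.09  147.26] [-0.1  0.1  2.3] 17.169075750451274
7.3333 [ 471.83 -329.86  274.11] [ 0.3  0.  -2.1] 17.18301161280513
```

View pics/l.png

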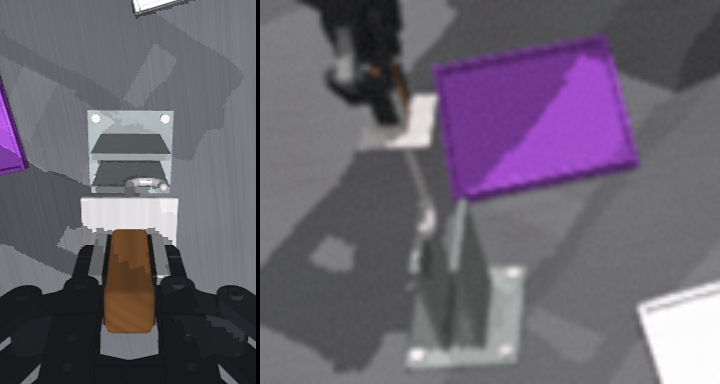

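The hook tip is visible at crop (163,187), on the image right, so the hook points along +x. Next I'll check the hook point against the grip.

Run:
```python
from meas import *
z=np.load('pics/lwrist.npz');X=z['xyz'];s=bot.read_state()
b=box(X,240,310,165,215)&(X[...,2]>128)&(X[...,2]<175)
a=np.radians(-9);d=X[b]-s['ee_pos'];xl=d[:,:2]@[np.cos(a),np.sin(a)];yl=d[:,:2]@[-np.sin(a),np.cos(a)]
print(b.sum(),'x',xl.min(),xl.max(),'y',np.percentile(yl,[5,50,95]),'z',np.percentile(d[:,2],[5,50,95]))
for i in np.argsort(xl)[::12]: print(xl[i].round(1),yl[i].round(1),d[i,2].round(1))
```

```text
408 x -3.953624234772977 28.853992933570094 y [-2.65035411  1.58351571  3.01858755] z [-130.49656323 -125.10657452 -103.68904463]
-4.0 -0.1 -109.4
-3.1 1.9 -103.5
-2.4 2.3 -102.3
-1.0 2.9 -125.4
-0.2 2.9 -122.7
0.5 2.8 -105.4
1.3 2.2 -109.5
2.0 1.8 -108.2
2.7 0.8 -106.6
3.7 0.1 -123.6
4.5 1.9 -125.9
5.3 -1.9 -127.3
6.2 -3.3 -129.2
7.8 1.6 -129.6
8.6 -2.8 -130.2
10.2 2.9 -130.7
11.0 2.8 -131.2
12.6 -0.6 -128.7
13.5 -2.8 -130.0
15.0 2.3 -130.0
15.9 -1.1 -130.1
17.4 0.1 -128.9
18.2 2.9 -130.9
19.6 0.9 -126.5
20.4 1.6 -127.0
21.3 -3.4 -126.7
22.2 0.4 -120.0
22.7 -2.3 -116.1
23.5 1.3 -117.3
24.2 -2.7 -114.7
24.9 3.1 -124.6
25.7 2.9 -125.1
26.5 3.1 -124.7
27.3 2.2 -116.9
```

```bash
cat >> h.py <<'E'
YB=-6.2; CB=np.array([509,113.2]); ZO=137.3
def bp(xl,yl,hook,C=CB,yaw=YB):  # TCP for stem at local (xl,yl), hook lowest z
    a=np.radians(yaw);return [C[0]+xl*np.cos(a)-yl*np.sin(a),C[1]+xl*np.sin(a)+yl*np.cos(a),hook+ZO]
def rep(t=''):
    s=bot.read_state();print(t,round(s['clock'],2),s['ee_pos'].round(1),s['ft_force'].round(1),s['moment'].round(2),round(s['grip_width'],2))
E
python3 - <<'E'
from h import *
bot.servo_line((472,-330,305),speed=120)
bot.move_to(bp(-40,0,165),tq(YB));rep('hover')
save('h1',cam('wrist'));save('h1t',cam('top'))
E
```

```text
hover 9.47 [469.5 116.9 302.2] [ 0.2  1.1 -2.9] [-0.04 -0.   -0.02] 16.85
```

View pics/h1.png

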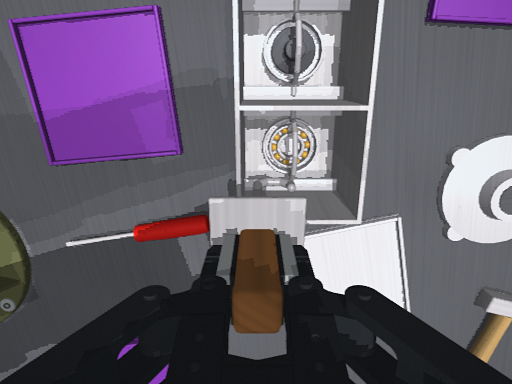

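The hook hovers at (265–295,185), in front of the well, with the arch in column 293. Next I'll lower it.

Run:
```python
from h import *
r=bot.servo_line(bp(-40,0,100),speed=120)
r=bot.servo_line(bp(-40,0,40),speed=60,until_force=6);rep(f'down {r}')
save('h2',cam('wrist'))
cv2.imwrite('pics/h2z.png',cv2.resize(cv2.imread('pics/h2.png')[0:240,150:400],None,fx=2.5,fy=2.5))
```

```text
down False 11.42 [469.4 117.6 177.7] [ 0.2 -0.3 -2.1] [-0.01  0.04  0.05] 17.24
```

View pics/h2z.png

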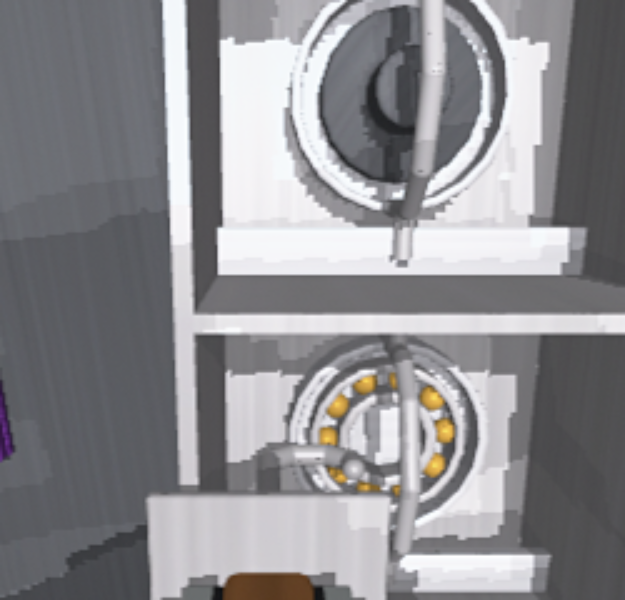

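The hook tip at (353,466) is beside the arch wire at (407,460), below its peak. I'll check alignment by depth.

Run:
```python
from meas import *
z=np.load('pics/h2.npz');X=z['xyz'];a=np.radians(YB)
d=X[...,:2]-CB;xl=d@[np.cos(a),np.sin(a)];yl=d@[-np.sin(a),np.cos(a)]
b=box(X,250,330,130,225)
t=b&(abs(X[...,2]-60)<5)&(xl<-8)&(xl>-25);print('tip',t.sum(),np.median(xl[t]),np.median(yl[t]),np.median(X[t][:,2]))
w=b&(X[...,2]>50)&(X[...,2]<95)&(abs(xl)<10)
for y in range(-45,46,10):
    k=w&(abs(yl-y)<5); 
    if k.sum():print(y,k.sum(),np.median(xl[k]).round(1),np.percentile(X[k][:,2],[10,50,90]).round(1))
```

```text
tip 81 -14.55930463014041 0.8197018746278385 62.29164445890214
-35 6 -0.4 [58.7 60.5 61.2]
-25 53 -0.7 [63.8 70.8 72.8]
-15 84 -0.3 [73.2 75.1 76.8]
-5 92 -0.1 [77.1 78.9 81. ]
5 126 -0.1 [77.1 79.1 81.2]
15 137 -0.1 [73.1 75.  77. ]
25 144 -0.1 [62.7 68.6 73. ]
35 77 -0.2 [53.3 57.6 61.7]
```

Run:
```python
from h import *
r=bot.servo_line(bp(-13,0,40),speed=50,until_force=8);rep(f'in {r}')
r=bot.servo_line(bp(-13,0,62),speed=50);rep('up62')
r=bot.servo_line(bp(-13,0,80),speed=25);rep('up80')
save('h3',cam('wrist'))
cv2.imwrite('pics/h3z.png',cv2.resize(cv2.imread('pics/h3.png')[0:240,150:400],None,fx=2.5,fy=2.5))
```

```text
in False 12.16 [496.  114.6 177.1] [ 0.3 -0.7 -1.2] [0.05 0.02 0.01] 17.36
up62 12.75 [496.  114.6 199.4] [-0.6  0.1 -2.3] [-0.04  0.02 -0.02] 16.72
up80 13.62 [496.  114.6 217.1] [-0.1 -0.3 -4.6] [-0.03  0.03 -0.03] 16.55
```

View pics/h3z.png

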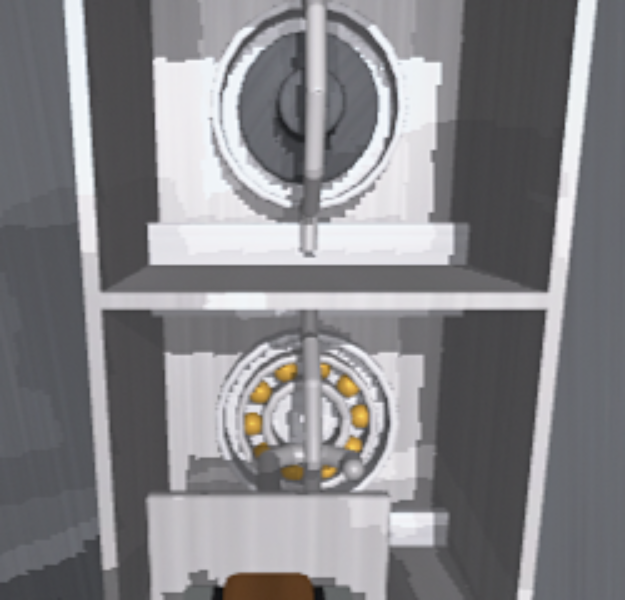

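The basket is hooked: the wire at (312,460) lies between the stem and the tip, and the load has risen about 2.5 N. Next I'll lift it clear.

```bash
cat >> h.py <<'E'
CT=np.array([574,-96.])
E
python3 - <<'E'
from h import *
bot.servo_line(bp(-13,0,212),speed=75);rep('up')
c=cam('scene');save('h4',c);w=cam('wrist');save('h4w',w)
t=cam('top');save('h4t',t)
o=np.zeros((384,770,3),np.uint8);o[:,:385]=cv2.resize(c['image'][80:240,240:400],(385,384));o[:,385:]=w['image'][:,64:449];cv2.imwrite('pics/h4z.png',o)
E
```

```text
up 15.57 [496.  114.6 349. ] [-0.9  0.5 -5.5] [ 0.01  0.03 -0.05] 17.27
```

View pics/h4z.png

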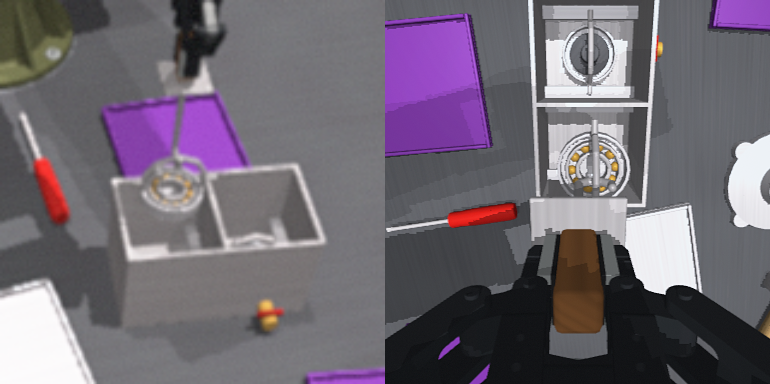

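The basket hangs level above the rim, and the other basket has not moved. Next I'll carry it to the tray.

Run:
```python
from h import *
bot.servo_line(bp(-13,0,212,CT),speed=75);bot.dwell(0.3);rep('over')
bot.servo_line(bp(-13,0,120,CT),speed=75);bot.dwell(0.2);rep('lo')
c=cam('scene');save('h5',c);w=cam('wrist');save('h5w',w);save('h5t',cam('top'))
o=np.zeros((384,770,3),np.uint8);o[:,:385]=cv2.resize(c['image'][120:280,160:320],(385,384));o[:,385:]=w['image'][:,64:449];cv2.imwrite('pics/h5z.png',o)
```

```text
over 19.1 [561.1 -94.6 349.3] [-0.1 -0.2 -5.4] [-0.02 -0.04 -0.03] 16.82
lo 20.68 [561.1 -94.6 257.5] [ 0.3  0.1 -4.8] [-0.    0.05 -0.  ] 17.15
```

View pics/h5z.png

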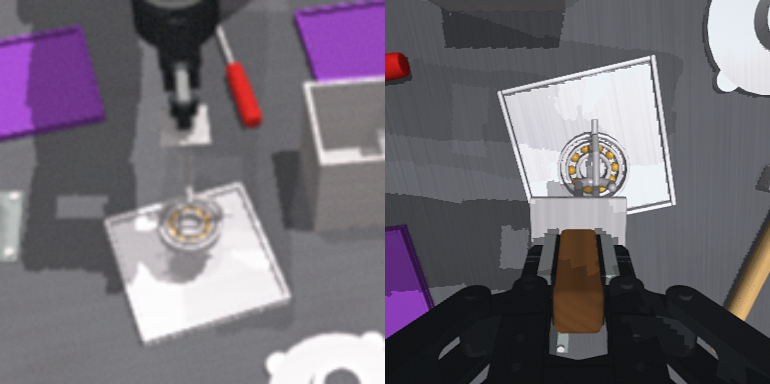

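View pics/h5t.png

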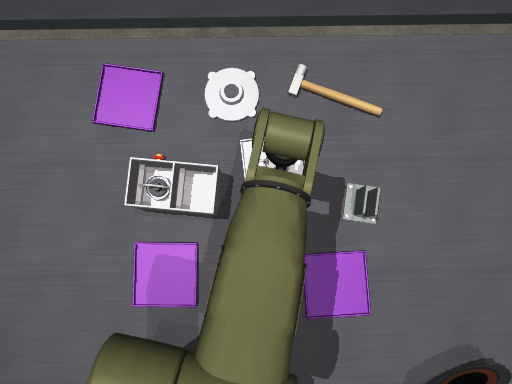

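Run:
```python
from h import *
z=np.load('pics/h5w.npz')
p=[ray(z,u,v,15)[:2] for u,v in((178,93),(332,56),(354,203))]
print(p,np.linalg.norm(p[0]-p[1]),np.linalg.norm(p[1]-p[2]),'centre',(p[0]+p[2])/2)
X=z['xyz'];m=np.zeros(X.shape[:2],bool);m[110:225,220:330]=1;m&=(X[...,2]>60)&(X[...,2]<100)
P=X[m];print('pan/bearing',P[:,:2].mean(0),np.percentile(P[:,2],[5,50,95]))
```

```text
[array([484.47509705, -21.73076537]), array([649.1347703,  -2.6006672]), array([ 668.72820671, -167.82760777])] 165.76721222752047 166.3846286224517 centre [576.60165188 -94.77918657]
pan/bearing [575.00576264 -92.4092675 ] [69.20157359 81.58326262 86.59533412]
```

Run:
```python
from h import *
bot.servo_line(bp(-13,0,68,CT),speed=60)
bot.servo_line(bp(-13,0,54,CT),speed=15);rep('set')
bot.servo_line(bp(-13,0,34,CT),speed=40);rep('low')
save('h6',cam('wrist'));save('h6s',cam('scene'))
o=np.zeros((480,800,3),np.uint8);o[:,:400]=cv2.resize(cv2.imread('pics/h6.png')[40:240,180:347],(400,480));o[:,400:]=cv2.resize(cv2.imread('pics/h6s.png')[150:290,185:302],(400,480))
cv2.imwrite('pics/h6z.png',o)
```

```text
set 22.93 [561.1 -94.6 191.5] [-0.4 -0.8 -1.3] [-0.   -0.01  0.03] 17.11
low 23.57 [561.1 -94.6 171.3] [-0.4  0.6 -2.5] [ 0.03  0.03 -0.01] 16.99
```

View pics/h6z.png

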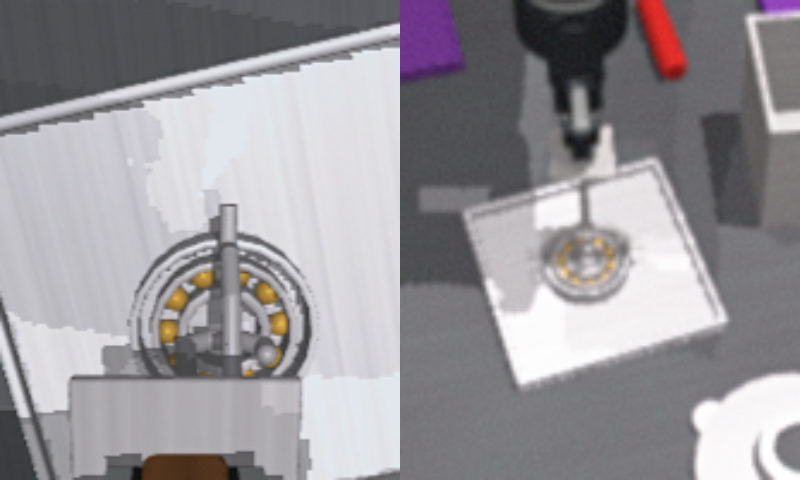

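Run:
```python
from h import *
z=np.load('pics/h6.npz');X=z['xyz'];a=np.radians(YB)
d=X[...,:2]-CT;xl=d@[np.cos(a),np.sin(a)];yl=d@[-np.sin(a),np.cos(a)]
m=np.zeros(X.shape[:2],bool);m[60:215,180:350]=1
t=m&(abs(X[...,2]-56)<6)&(xl>6)&(xl<20)&(abs(yl)<6);print('tip',t.sum(),np.median(xl[t]),np.median(yl[t]),np.percentile(X[t][:,2],[10,50,90]))
w=m&(X[...,2]>40)&(X[...,2]<90)&(abs(xl)<7)&(yl>-6)
for y in range(-5,46,5):
    k=w&(abs(yl-y)<2.5)
    if k.sum():print(y,k.sum(),np.median(xl[k]).round(1),np.percentile(X[k][:,2],[10,50,90]).round(1))
```

```text
tip 81 12.29391570894058 0.7655753891629923 [52.37097571 56.16284301 57.70335461]
-5 7 -3.3 [41.4 42.2 42.3]
0 106 -1.6 [41.9 44.9 73.8]
5 75 0.5 [68.5 70.9 72.6]
10 65 0.5 [67.4 69.1 70.7]
15 70 0.6 [65.4 67.  68.6]
20 65 0.6 [63.1 65.  66.3]
25 74 0.3 [55.1 58.8 62.3]
30 68 0.4 [46.8 51.5 54.9]
35 18 0.9 [40.3 43.6 48.5]
40 4 0.5 [40.2 40.3 40.9]
45 3 1.6 [40.2 40.2 40.6]
```

The basket rests on the tray floor: the arch top measures 73 mm, as expected, and the tip is 11 mm below the arch underside. Next I'll withdraw the hook.

Run:
```python
from h import *
r=bot.servo_line(bp(-50,0,34,CT),speed=50,until_force=5);rep(f'out {r}')
if not r:
    bot.servo_line(bp(-50,0,175,CT),speed=110);rep('up')
    save('h7',cam('wrist'));save('h7s',cam('scene'))
    bot.move_to((472,-330,310),tq(-9));bot.dwell(0.3);rep('bracket')
    save('h8',cam('wrist'))
    o=np.zeros((384,800,3),np.uint8);o[:,:400]=cv2.imread('pics/h7.png')[:,80:480];o[:,400:]=cv2.imread('pics/h8.png')[:,60:460];cv2.imwrite('pics/h8z.png',o)
```

```text
out False 24.57 [524.5 -90.6 171.4] [ 0.2 -0.1 -0.9] [0.01 0.01 0.03] 17.48
up 26.0 [524.1 -90.6 311.6] [-1.1 -0.8 -2.7] [-0.04 -0.03 -0.01] 16.84
bracket 27.37 [ 472.4 -329.3  310.1] [-0.4 -0.3 -1.4] [0.03 0.04 0.02] 17.38
```

View pics/h8z.png

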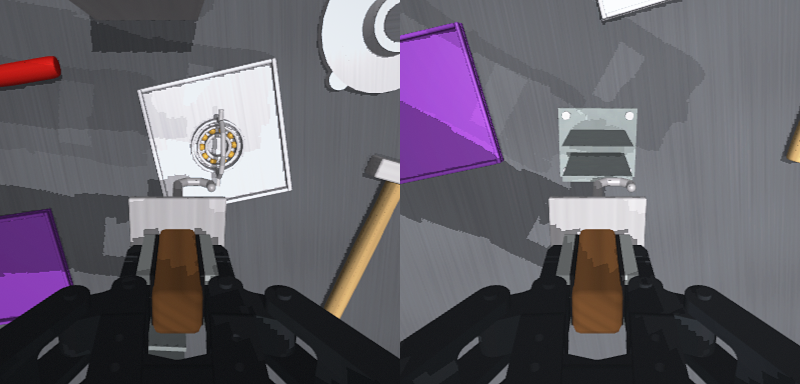

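Run:
```python
from h import *
r=bot.servo_line((472,-330,275),attitude=tq(-9),speed=100)
r=bot.servo_line((472,-330,165),speed=70,until_force=6);rep(f'a {r}')
if not r:
    r=bot.servo_line((472,-330,150),speed=25,until_force=5);rep(f'b {r}')
    r=bot.servo_line((472,-330,145.5),speed=8,until_force=4);rep(f'c {r}')
save('h9',cam('wrist'));save('h9s',cam('scene'))
o=np.zeros((384,800,3),np.uint8);o[:,:400]=cv2.imread('pics/h9.png')[:,60:460];o[:,400:]=cv2.resize(cv2.imread('pics/h9s.png')[130:235,100:210],(400,384));cv2.imwrite('pics/h9z.png',o)
```

```text
a False 29.64 [ 472.1 -330.1  165.4] [-0.  -1.6 -2.4] [0.05 0.02 0.  ] 17.17
b False 30.39 [ 472.  -330.   150.1] [ 0.2  0.4 -1.8] [-0.02  0.01  0.03] 17.15
c True 30.82 [ 472.1 -330.   147.2] [-0.5  1.   5.4] [0.09 0.22 0.01] 16.99
```

View pics/h9z.png

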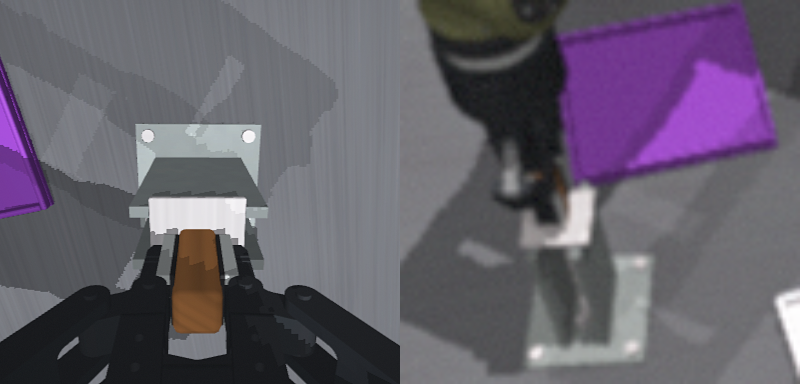

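Contact came at 147.2, the same height as at the grasp, so the collar is seated. I'll release and check.

Run:
```python
from meas import *
bot.move_gripper(50);rep('open')
bot.move_gripper(85)
bot.servo_line((472,-330,310),speed=120);rep('up')
save('e1',cam('wrist'))
bot.move_to((300,-400,330),tq(-40));bot.dwell(0.5);rep('away')
save('e2t',cam('top'));save('e2s',cam('scene'))
z=np.load('pics/e1.npz');X=z['xyz'];im=z['image'].astype(int);hsv=cv2.cvtColor(z['image'],cv2.COLOR_BGR2HSV)
b=box(X,210,310,100,200);hm=b&(hsv[...,1]>120)&(hsv[...,0]<25);top=hm&(X[...,2]>165);print('handle',rc(X[top]),np.median(X[top][:,2]))
w=b&(im.min(-1)>200)&(X[...,2]>112)&(X[...,2]<123);print('collar',rc(X[w]),np.median(X[w][:,2]),fit(z,w,119))
o=np.zeros((384,800,3),np.uint8);o[:,:400]=cv2.imread('pics/e2t.png')[:,60:460];o[:,400:]=cv2.imread('pics/e2s.png')[:,60:460];cv2.imwrite('pics/e.png',o)
o=cv2.resize(cv2.imread('pics/e1.png')[80:220,190:330],(560,560));cv2.imwrite('pics/e1z.png',o)
```

```text
open 31.33 [ 471.7 -329.8  146.3] [ 0.7 -0.1 -0.7] [-0.03  0.03 -0.02] 49.61
up 33.29 [ 471.9 -329.9  309.3] [ 0.4  0.1 -0.5] [-0.    0.02  0.01] 85.2
away 34.62 [ 300.2 -399.9  329.9] [-0.7 -0.2  0.1] [-0.01  0.06 -0.01] 85.02
handle [ 471.7 -329.8   17.5   16.4   81.3] 175.31189269194272
collar [ 472.2 -330.4   46.7   48.2   81.5] 120.64470214326985 (np.float64(472.0), np.float64(-330.8), np.float64(46.2), np.float64(48.2), np.float64(81.0))
```

View pics/e.png

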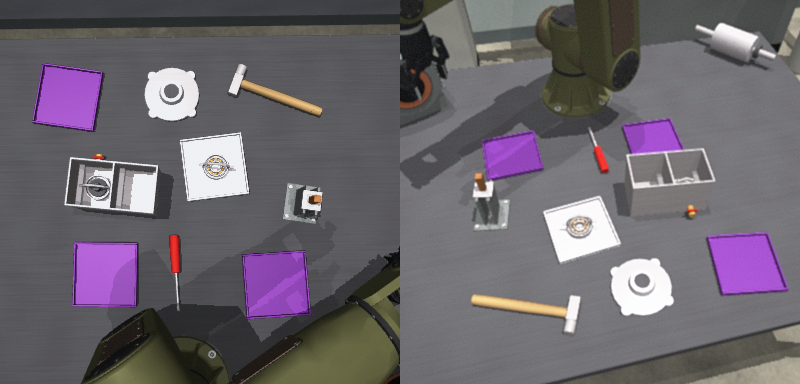

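View pics/e1z.png

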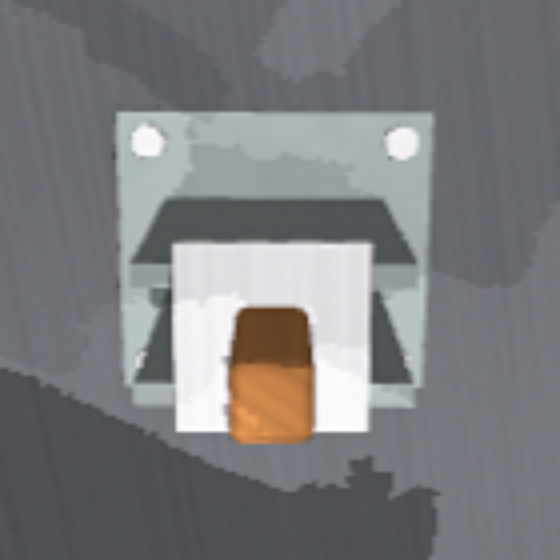

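Run:
```python
from h import *
bot.move_to((400,-200,360),tq(-20));bot.dwell(0.3);rep('clear')
bot.finish_job()
```

```text
clear 35.92 [ 399.8 -200.7  359.8] [-1.2  0.   0.1] [-0.01  0.    0.03] 84.66
the job is handed in; nothing more can be done
```

The basket with the ring bearing is now on the floor of the white drain tray, the rod is back in its bracket, and I handed the job in at about 36 s of the 64 s allowed.

- **Lift and placing:** I lifted the basket out with the hook under its arch, touching it with the rod only. I lowered it at 15 mm/s near the tray floor. After setting down, the arch top measured about 73 mm, which is the height expected with the pan on the tray floor. It sits near the middle of the tray.
- **Unhooking:** The hook came out from under the arch without reaching its 5 N stop.
- **Rod:** On the way down, the collar met the bracket at the same gripper height as when I took the rod out. The collar then measured within about 0.5 mm and 1° of where it was, and the handle top within about 1.2 mm.
- **Other things:** In the last pictures the other basket hangs in its own well, and nothing else appears to have moved.

The cameras disagreed by 2–5 mm on the tray centre. The tray's sides measured 166 mm in one view instead of the 170 mm given. This was well within the room available, so I used a value in between.

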